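# Unclip the loaded specimen cassette from its drawer

## Task

Pull the small cabinet's drawer out to its stop; two clip-in cassettes sit in it, one carrying a flat dark specimen plate on top, the other empty. Pinch the two opposed catches of the loaded cassette together so that it unclips, lift it straight up and finish while still holding it by the catches, level and still, at least 10 cm above where it sat. Leave the drawer open, the empty cassette clipped in, and the other things on the bench where they are.

Things in the scene. Friction and masses are not known exactly. Their poses are not given: they have to be found in the camera images.
- cabinet: grey sheet-metal specimen cabinet fixed on the bench, a hex key lying fixed on its top, 155 (its x) x 160 (its y) x 88 mm high, origin at the centre of its underside; its -x axis points out of the drawer's front, the way the drawer pulls out (roughly towards the front edge of the bench, nearest the robot). A tall instrument fills the back of the bench, from the robot's left to just left of the cabinet: swing round at less than 0.45 m from the base
- drawer (a joint): how far the drawer is pulled out of the cabinet, in m: 0 shut, 0.140 at its stop; it starts shut; slides with about 1.5 N of friction and stays where it is left
- drawer_handle (a point): middle of the drawer's handle, a level round steel bar 10 mm thick, 90 mm long along the cabinet's y, 58 mm above the bench; moves with the drawer, axes as the cabinet's. Its axis stands 42 mm in front of the drawer's front panel (8 mm thick, top edge 85 mm above the bench), so a finger fits on either side. Pulled out, the cassettes' centres lie 112 mm behind the bar, 37 mm to either side of its middle
- rail_front (a point): middle of the top of the front one of two rails that run across the drawer under the cassettes' catches; moves with the drawer. The rails' tops are 32 mm above the bench, 32.5 to 42 mm in front of and behind the cassettes' centres; their lips hold the catches' noses down. The drawer's side walls are 34 mm above the bench; its front panel stands 62 mm in front of the cassettes' centres
- loaded_grip (a point): point on the loaded cassette's centre line, midway between its two catches, 50 mm above its underside, 62 mm above the bench while seated. White cassette, 57 (x) x 58 (y) mm at its foot, about 0.17 kg, dark plate (50 x 25 x 9 mm) fixed on top, reaching 7 mm below this point; left or right place varies. Axes as the cabinet's while seated; the pinch axis is its x. 2 mm of play each way
- loaded_front_pad (a point): outer face of the loaded cassette's front (-x) catch: an upright grey tab 24 mm wide (y), 4 mm thick, its top 78 mm above the bench while seated; this point is at the height of the grip point. Press it anywhere 35 to 78 mm above the bench. Moves with the catch
- loaded_rear_pad (a point): the same for the rear (+x) catch. The two outer faces are 60 mm apart at rest, 46 mm with both catches fully in. Unpinched, the cassette rises only 2 mm before the noses meet the rails
- loaded_front (a joint): inward travel of the loaded cassette's front catch in m: 0 at rest, 0.007 fully in; its nose is clear of the rail from about 0.0035; spring: 3 N to start, 6.5 N when fully in
- loaded_rear (a joint): the same for the loaded cassette's rear catch
- empty_grip (a point): the same point of the other cassette: same shape, with an empty nest on top; stays clipped in
- knob: spare black knob, 30 mm across, 19 high, on the bench left of the cabinet
- weight: brass-coloured weight, 28 mm across, 26 high, on the bench left of the cabinet
- vial_a: capped vial, 22 mm across, 50 high, standing on the bench left of the cabinet
- vial_b: capped vial, 22 mm across, 50 high, standing on the bench left of the cabinet
- cap: black lens cap, 45 mm across, 12 high, flat on the bench

How it is judged:
By the outcome, as a careful person would: the job done as asked, in the order asked, and still so for the second after the job is handed in, while the arm keeps its last pose, push and grip.
It also fails if it takes over 51 s, if anything falls off the work surface, if the arm or the gripper's body presses on something with over 40 N, if the wrist force passes 120 N, or if a joint passes its speed limit or range.

## Robot

A 7-joint arm with a two-finger parallel gripper is mounted at the origin on a cart in front of the work surface, level with it; the furniture and walls round the work are solid. World frame = base frame: x ahead of the robot, y to its left, z up, the work surface at z = 0. Lengths are in m, angles in rad, forces in N, time in s.
With the tool pointing down it reaches from about 0.4 to 0.85 m from the base axis. Payload 4.5 kg.
Tool frame: the origin (TCP) lies at the centre of the arm's flange, where the gripper is bolted on; the fingertips stand r.tcp_to_tips ahead of it and the grasp point (between the pads) lies 147 mm ahead of it (r.tcp_to_tips is the distance from the TCP to the fingertips, in m); x points along the fingers, y is the direction in which the jaws open and shut, and the axes are right-handed (so a half turn about x gives the same grasp; the last joint's range is limited). The gripper opens to 88 mm and grips with 3 to 60 N. Pads are 18 mm wide; open, the fingers measure 123 mm over their backs; the gripper's body (75 mm by 187 mm) begins 45 mm behind the grasp point.
Start: joints at [-1.244, 0.689, -0.195, 1.565, 0.157, 0.902, -0.215], TCP at [0.18, 0.598, 0.405] pointing down, gripper open.
Joint ranges: [-3.01, 3.01], [-0.46, 2.08], [-1.47, 1.51], [0.13, 2.56], [-1, 4.14], [0.04, 2.09], [-2.66, 2.66]. Speed limits (rad/s): [2.57, 2.57, 3.14, 3.14, 3.14, 3.14, 3.14].

## Interface

Orientations are given as a unit quaternion [x, y, z, w].
In Python, from plant import r, eyes gives the robot as it stands.
- The arm moves only by the tool carry_out, never from a script. Its argument "targets" is text: rows parted by semicolons, each of 5 numbers parted by spaces: the opening, from 0 (shut) to 1 (fully open), then the shift along the tool's x, y, z in mm, then the turn about the tool's x in rad. A call has 1 to 20 rows; each row shifts and turns the commanded pose from where the row before left it, along the tool's axes as they then stand; what a row does not reach is not made up. A row lasts 1/12 s, in which the tool goes at most 41.7 mm and 7.16 degrees, less where a joint would pass 70% of its speed; a pose out of reach is approached as far as the arm can. A call is refused whole if a number of a shift passes 41.7 or a number of a turn 0.125, either way. A call with a gripper value outside its range is refused whole. The fingers move at their own pace and stop on an object; "force" is the grip in N (left out, the last holds). Time passes only in rows, so rows that do not move let the fingers close. It gives the time, the measured TCP pose, the force and the opening at its end, in the units of the state.
- r.get_state(): the state, without advancing time (a new reading comes with each control period).
- eyes.snapshot(name): name is "scene" or "top"; returns (picture, depth): 400x640x3 uint8, blue, green, red; 400x640 float32, m along the optical axis (not along the pixel's ray), 0 where there is no reading.
- eyes.camera_params(name): a dict with "intrinsics" (3x3 intrinsics, pixels), "rvec" (rotation vector, rad) and "tvec" (3), from world to camera coordinates, as OpenCV has them. Camera axes: x right, y down, z forward; pixel columns grow to the right and rows downward; lengths in m; the calibration is good to about 2 mm. A picture is of the moment at which its call begins. camera_params takes no time and is no camera call.
- r.finish_job(): hands the job in, once; it reports no verdict.
The state is a dict: "clock": time; "q": joint angles; "qd": joint speeds; "joint_torque": joint torques, N m; "tool_pos": TCP position; "eef_rot": TCP orientation; "contact_force": force on the tool from outside, world axes, zero at the start; "moment": the same for the moment, N m; "opening": opening from 0.0 (shut) to 1.0 (fully open).
Only numpy, scipy, OpenCV 4.12 (cv2) and the standard library are available. Lean on these libraries where they do the work, as an engineer would, in place of code of your own. Each camera call takes 0.05 s, during which the arm holds its last target.

## Working session

There is one attempt and no reset: what is moved stays moved. The work goes in short steps, Python scripts to look and compute and a tool call to move; the robot and the scene stay as the last step left them, time stands still between calls to the robot, and variables do not carry over. Pictures are saved under pics/ and viewed, and the job is handed in when it is done.

Besides the shell and the picture viewer there is one more tool, called after "Emit:" as name(argument=value, ...) on one line, values as JSON. carry_out: Moves the arm, as the interface text tells. Its arguments: {"type":"object","properties":{"targets":{"type":"string"},"force":{"type":"number"}},"required":["targets"]}

```bash
ls; mkdir -p pics
python3 - <<'E'
from plant import r,eyes
import cv2,numpy as np
print(r.get_state(), r.tcp_to_tips)
for n in("scene","top"):
    p,d=eyes.snapshot(n); cv2.imwrite(f"pics/{n}0.png",p); np.save(f"pics/{n}0.npy",d)
    c=eyes.camera_params(n); print(n,c)
E
```

```text
pics
{'clock': 0.0, 'q': array([-1.24421658,  0.68998614, -0.19450465,  1.56635575,  0.15729965,
        0.90247892, -0.21509358]), 'qd': array([ 4.88967758e-04, -1.40396565e-04,  1.31097734e-03, -7.03909131e-05,
        1.98275605e-03,  7.37713411e-04,  6.87924444e-04]), 'joint_torque': array([-5.13324824e-05, -5.27548492e+01, -1.26672048e+00, -1.53424448e+01,
       -5.26881649e-02,  6.74277529e-03,  1.65935612e-04]), 'tool_pos': array([0.18031881, 0.59807764, 0.40390504]), 'eef_rot': array([ 0.10246638,  0.69959442, -0.10376209,  0.69950105]), 'contact_force': array([ 0.23984532,  0.29586641, -0.98242783]), 'moment': array([ 0.00953177,  0.02370015, -0.00933448]), 'opening': 1.0002511775589193} 0.166
scene {'intrinsics': array([[365.22888631,   0.        , 320.24242668],
       [  0.        , 365.22888631, 198.95508061],
       [  0.        ,   0.        ,   1.        ]]), 'rvec': array([ 1.94495441, -1.0143879 ,  0.57776568]), 'tvec': array([-0.4633638 ,  0.21757874,  0.59823058])}
top {'intrinsics': array([[398.94656685,   0.        , 319.80218777],
       [  0.        , 398.94656685, 195.33371591],
       [  0.        ,   0.        ,   1.        ]]), 'rvec': array([ 2.14212244, -2.19402561,  0.10455383]), 'tvec': array([-0.16144959,  0.5624356 ,  0.88495237])}
```

View pics/scene0.png

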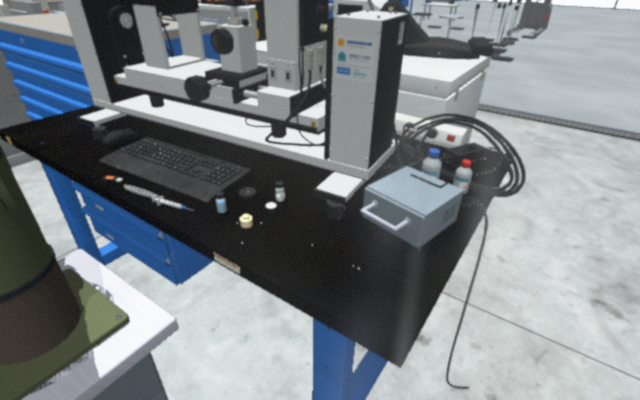

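View pics/top0.png

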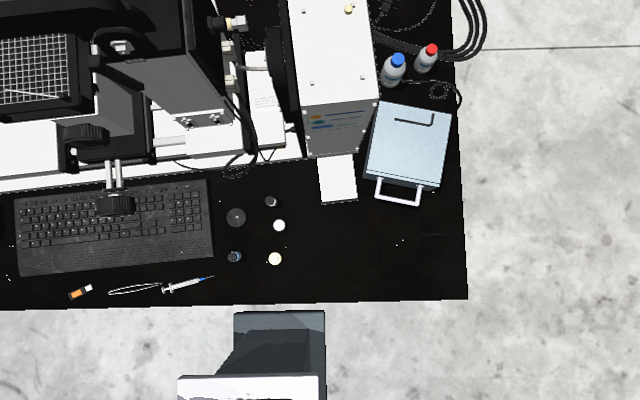

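The scene view shows the shut cabinet at about (412,205), with its handle at (385,218). In the top view the cabinet top is at about (408,145) and the handle bar runs from (376,198) to (418,204). Next I'll measure them.

```bash
cat > h.py <<'E'
import numpy as np,cv2
from scipy.spatial.transform import Rotation as R
from plant import r,eyes
def cloud(n,d):
    c=eyes.camera_params(n);K=c["intrinsics"];M=R.from_rotvec(c["rvec"]).as_matrix()
    v,u=np.mgrid[:400,:640]
    P=np.stack([(u-K[0,2])/K[0,0]*d,(v-K[1,2])/K[1,1]*d,d],-1)
    W=(P-c["tvec"])@M
    W[d<=0]=np.nan
    return W
def proj(n,p):
    c=eyes.camera_params(n)
    return cv2.projectPoints(np.array(p,float).reshape(-1,3),c["rvec"],c["tvec"],c["intrinsics"],None)[0].reshape(-1,2)
E
python3 - <<'E'
from h import *
for n in("top","scene"):
    W=cloud(n,np.load(f"pics/{n}0.npy"))
    x,y,z=W[...,0],W[...,1],W[...,2]
    v,u=np.mgrid[:400,:640]
    roi=(u>360)&(u<460)&(v>90)&(v<215) if n=="top" else (u>350)&(u<470)&(v>160)&(v<250)
    m=roi&(z>.082)&(z<.093)
    p=W[m][:,:2]
    rc=cv2.minAreaRect(p.astype(np.float32)*1000); print(n,m.sum(),rc,cv2.boxPoints(rc), np.nanmean(z[m]))
    if n=="top":
        hm=(u>365)&(u<430)&(v>178)&(v<212)&(z>.045)&(z<.07); print(hm.sum(),np.median(z[hm])); 
        rc=cv2.minAreaRect(W[hm][:,:2].astype(np.float32)*1000);print(rc,cv2.boxPoints(rc))
        print("bench z",np.nanmedian(z[225:280,300:440]))
E
```

```text
top 5434 ((661.3724365234375, -369.7972412109375), (160.49595642089844, 163.51388549804688), 77.26350402832031) [[ 563.9351  -430.0459 ]
 [ 723.4256  -466.0954 ]
 [ 758.80975 -309.54858]
 [ 599.3193  -273.49908]] 0.08794381068461601
435 0.06164874537387209
((557.2543334960938, -355.77850341796875), (118.6607894897461, 47.80052185058594), 77.16212463378906) [[ 520.76874 -408.3153 ]
 [ 567.3743  -418.93628]
 [ 593.7399  -303.2417 ]
 [ 547.13434 -292.62073]]
bench z -0.0002568690753947163
scene 2833 ((732.9989624023438, -352.2972106933594), (229.37188720703125, 303.425048828125), 77.18183898925781) [[ 559.6233  -430.4665 ]
 [ 855.4867  -497.78363]
 [ 906.37463 -274.12793]
 [ 610.5112  -206.81079]] 0.08716509695948374
```

```bash
python3 - <<'E'
import cv2
for n,(a,b,c,d) in {"top":(85,215,350,470),"scene":(150,260,340,480)}.items():
    p=cv2.imread(f"pics/{n}0.png")[a:b,c:d]; cv2.imwrite(f"pics/{n}0c.png",cv2.resize(p,None,fx=4,fy=4,interpolation=cv2.INTER_CUBIC))
E
python3 - <<'E'
from h import *
a=np.deg2rad(-12.74); ex=np.array([np.cos(a),np.sin(a)]); ey=np.array([-np.sin(a),np.cos(a)])
for n in ("top","scene"):
    W=cloud(n,np.load(f"pics/{n}0.npy")).reshape(-1,3); W=W[~np.isnan(W[:,0])]
    s=(W[:,:2]-[.6614,-.3698])@np.array([ex,ey]).T*1000
    m=(abs(s[:,1])<80)&(s[:,0]<-95)&(s[:,0]>-160)&(W[:,2]>.045)&(W[:,2]<.075)
    q=np.c_[s[m],W[m,2]*1000]
    b=q[q[:,0]<-112]
    print(n,len(b))
    print(np.histogram(b[:,0],bins=np.arange(-150,-100,3)))
    print(np.percentile(b[:,1],[0,2,50,98,100]),np.percentile(b[:,2],[2,50,98]))
    core=b[(abs(b[:,1])<30)]; print("core x",np.percentile(core[:,0],[1,10,50,90,99]),np.percentile(core[:,2],[1,10,50,90,99]))
E
```

```text
top 231
(array([ 0,  0,  0,  0,  0,  0,  0, 59, 63, 61, 29, 10,  9,  0,  0,  0]), array([-150, -147, -144, -141, -138, -135, -132, -129, -126, -123, -120,
       -117, -114, -111, -108, -105, -102]))
[-49.96400821 -47.736154     0.68207246  48.76204708  49.91085433] [57.23964928 61.7666187  65.37220264]
core x [-128.32919622 -127.63003653 -124.21483146 -120.11870456 -118.79936482] [56.61397342 59.05999347 61.56196916 63.92817145 65.60525559]
scene 225
(array([ 0,  0,  0,  0,  0,  3, 97, 66, 27,  8,  9,  6,  9,  0,  0,  0]), array([-150, -147, -144, -141, -138, -135, -132, -129, -126, -123, -120,
       -117, -114, -111, -108, -105, -102]))
[-52.00159427 -50.38654519  -7.9661817   44.0938968   46.46809958] [54.94817787 60.58754659 63.88217588]
core x [-131.79837104 -131.17372871 -129.14247984 -125.75403312 -123.95075302] [54.94247878 56.52545499 60.47526909 62.56744952 63.67716685]
```

View pics/top0c.png

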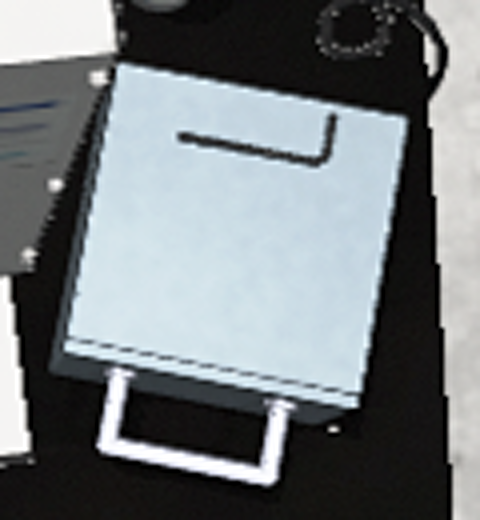

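View pics/scene0c.png

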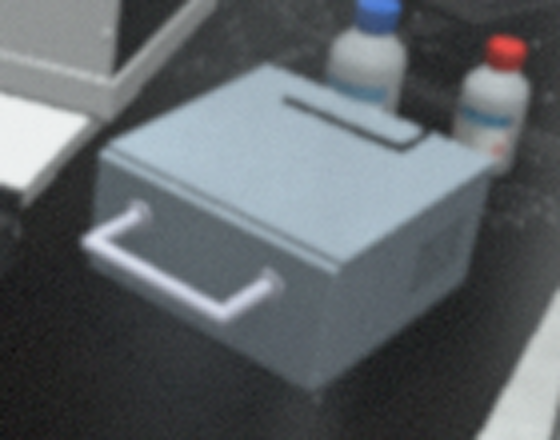

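Run:
```python
from h import *
s=r.get_state(); M=R.from_quat(s["eef_rot"]).as_matrix(); print(M.round(4))
P=[[0,0,0],s["tool_pos"],[.54,-.342,.058],[.6,0,0]]
print(proj("top",P),proj("scene",P))
for n in("top","scene"):
    W=cloud(n,np.load(f"pics/{n}0.npy")).reshape(-1,3);W=W[~np.isnan(W[:,0])]
    ang=np.degrees(np.arctan2(W[:,1],W[:,0]));rad=np.hypot(W[:,0],W[:,1])
    for lo in range(-50,100,10):
        for zl in(.03,.15,.25):
            m=(ang>=lo)&(ang<lo+10)&(W[:,2]>zl)&(rad>.25)&(rad<1)
            if m.sum()>5: print(n,lo,zl,m.sum(),np.percentile(rad[m],1).round(3),end=" | ")
        print()
```

```text
[[-3.000e-04  2.886e-01  9.575e-01]
 [-1.600e-03  9.574e-01 -2.886e-01]
 [-1.000e+00 -1.700e-03  1.000e-04]]
[[ 247.01888144  448.88606352]
 [-287.99468298  478.77520522]
 [ 395.64771533  200.44056805]
 [ 245.6406655   180.8161459 ]] [[ 37.35176691 331.79021617]
 [-72.2901075   18.69500282]
 [378.29486029 218.18861127]
 [275.67579084 183.49572364]]

top -40 0.03 2760 0.636 | 
top -30 0.03 6291 0.587 | top -30 0.15 1017 0.683 | top -30 0.25 868 0.683 | 
top -20 0.03 13274 0.593 | top -20 0.15 11804 0.647 | top -20 0.25 11155 0.647 | 
top -10 0.03 15028 0.598 | top -10 0.15 14192 0.608 | top -10 0.25 9539 0.656 | 
top 0 0.03 13736 0.6 | top 0 0.15 13003 0.617 | top 0 0.25 10890 0.637 | 
top 10 0.03 15537 0.542 | top 10 0.15 14842 0.542 | top 10 0.25 13460 0.543 | 
top 20 0.03 3914 0.547 | top 20 0.15 3333 0.546 | top 20 0.25 219 0.544 | 
top 30 0.03 1882 0.683 | top 30 0.15 949 0.682 | 
top 40 0.03 63 0.753 | 






scene -40 0.03 2958 0.631 | 
scene -30 0.03 6413 0.579 | scene -30 0.15 2716 0.68 | scene -30 0.25 1924 0.68 | 
scene -20 0.03 9133 0.592 | scene -20 0.15 7225 0.644 | scene -20 0.25 5193 0.644 | 
scene -10 0.03 6658 0.552 | scene -10 0.15 5557 0.595 | scene -10 0.25 3487 0.651 | 
scene 0 0.03 3919 0.418 | scene 0 0.15 2909 0.601 | scene 0 0.25 1824 0.656 | 
scene 10 0.03 5664 0.536 | scene 10 0.15 4794 0.535 | scene 10 0.25 3343 0.535 | 
scene 20 0.03 1755 0.544 | scene 20 0.15 888 0.543 | scene 20 0.25 180 0.543 | 
scene 30 0.03 5346 0.685 | scene 30 0.15 4399 0.686 | scene 30 0.25 2903 0.765 | 
scene 40 0.03 4851 0.759 | scene 40 0.15 3806 0.761 | scene 40 0.25 2498 0.811 | 
scene 50 0.03 3326 0.773 | scene 50 0.15 2273 0.875 | scene 50 0.25 1513 0.876 |
```

Emit:
carry_out(targets="0.34 0 -20 0 0;0.34 0 -38 0 0;0.34 0 -38 0 0;0.34 0 -38 0 0;0.34 0 -38 0 0;0.34 0 -33 0 0;0.34 0 0 0 0;0.34 0 0 0 0", force=20)

```text
clock: 0.77
tool_pos: [0.1209, 0.4005, 0.4048]
eef_rot: [0.102, 0.699, -0.104, 0.7]
contact_force: [1.1, 0.7, 1.1]
opening: 0.419
```

Emit:
carry_out(targets="0.34 0 -0.4 18.9 0.045;0.34 0 -1.7 37.7 0.09;0.34 0 -1.7 37.7 0.09;0.34 0 -1.7 37.7 0.09;0.34 0 -1.7 37.7 0.09;0.34 0 -1.7 37.7 0.09;0.34 0 -1.7 37.7 0.09;0.34 0 -1.7 37.7 0.09;0.34 0 -1.7 37.7 0.09;0.34 0 -1.7 37.7 0.09;0.34 0 -1.7 37.7 0.09;0.34 0 -1.7 37.7 0.09;0.34 0 -1.7 37.7 0.09;0.34 0 -1.7 37.7 0.09;0.34 0 -1.7 37.7 0.09;0.34 0 -1.7 37.7 0.09;0.34 0 -1.7 37.7 0.09;0.34 0 -1.7 37.7 0.09;0.34 0 -0.4 18.9 0.045;0.34 0 0 0 0")

```text
clock: 2.43
tool_pos: [0.3953, -0.1448, 0.4048]
eef_rot: [-0.58, -0.404, 0.58, -0.406]
contact_force: [-0.1, -0.2, 0.0]
opening: 0.338
```

```bash
cat >> h.py <<'E'
def togo(p,yaw_y):
    "p: target TCP world; yaw of tool y. prints tool-frame shift (mm) and turn"
    s=r.get_state();M=R.from_quat(s["eef_rot"]).as_matrix()
    d=M.T@(np.array(p)-s["tool_pos"])*1000
    cur=np.arctan2(M[1,1],M[0,1]); t=(cur-yaw_y+np.pi)%(2*np.pi)-np.pi
    print("t",round(s["clock"],2),"tcp",s["tool_pos"].round(4),"yaw",np.degrees(cur).round(2),"shift",d.round(1),"turn",round(t,4),"F",s["contact_force"].round(1),"open",round(s["opening"],3),"q",s["q"].round(2),"down",M[:,0].round(4))
A=np.deg2rad(-12.74); EX=np.array([np.cos(A),np.sin(A),0]); EY=np.array([-np.sin(A),np.cos(A),0])
BAR=np.array([.5402,-.3424,.058])
E
python3 - <<'E'
from h import *
togo([BAR[0],BAR[1],.30],A)
E
```

```text
t 2.43 tcp [ 0.3953 -0.1448  0.4048] yaw -20.17 shift [105.6 204.  135.2] turn -0.1297 F [-0.1 -0.2  0. ] open 0.338 q [ 0.12  0.44  0.18  2.16 -0.14  0.55  0.05] down [ 0.0011 -0.0031 -1.    ]
```

Emit:
carry_out(targets="0.34 10 0 20 -0.06;0.34 20 0 35 -0.07;0.34 20 0 36 0;0.34 20 10 32 0;0.34 20 30 22 0;0.34 15 36 12 0;0.34 0 38 4 0;0.34 0 38 0 0;0.34 0 25 0 0;0.34 0 8 0 0;0.34 0 0 0 0;0.34 0 0 0 0")

```text
clock: 3.43
tool_pos: [0.5368, -0.3341, 0.2993]
eef_rot: [-0.55, -0.445, 0.55, -0.444]
contact_force: [0.0, -0.7, 0.1]
opening: 0.343
```

Run:
```python
from h import *
togo(BAR+[0,0,.15],A)
for n in("scene","top"):
    p,d=eyes.snapshot(n); cv2.imwrite(f"pics/{n}1.png",p)
```

```text
t 3.43 tcp [ 0.5368 -0.3341  0.2993] yaw -12.08 shift [91.3  5.2  7.4] turn 0.0115 F [ 0.  -0.7  0.1] open 0.343 q [ 0.44  0.83  0.09  1.64 -0.1   0.68  0.37] down [-1.8e-03  9.0e-04 -1.0e+00]
```

View pics/scene1.png

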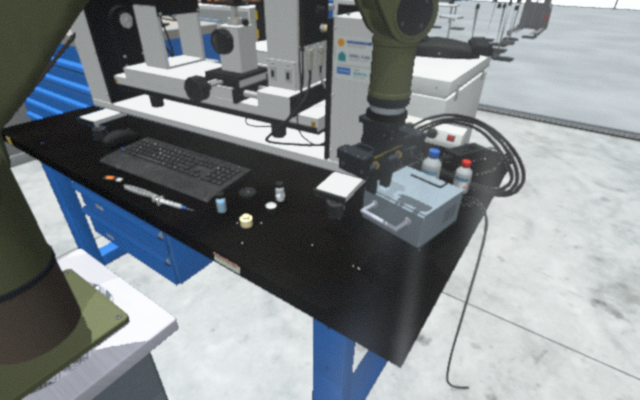

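View pics/top1.png

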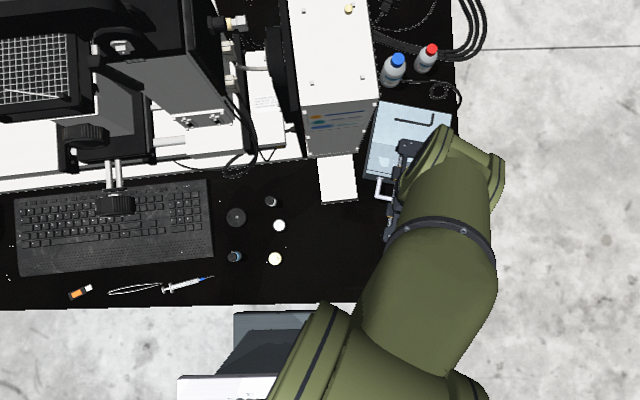

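The gripper hangs above the handle bar (scene view (385,190), bar at (380,218)). I'll correct the offset and descend.

Emit:
carry_out(targets="0.34 0 5 7.5 0.0115;0.34 0 0 0 0;0.34 20 0 0 0;0.34 25 0 0 0;0.34 25 0 0 0;0.34 15 0 0 0;0.34 6 0 0 0;0.34 0 0 0 0;0.34 0 0 0 0")

```text
clock: 4.28
tool_pos: [0.5404, -0.3437, 0.2095]
eef_rot: [0.553, 0.441, -0.553, 0.441]
contact_force: [-0.0, 0.2, 0.5]
opening: 0.342
```

Run:
```python
from h import *
togo(BAR+[0,0,.149],A)
```

```text
t 4.28 tcp [ 0.5404 -0.3437  0.2095] yaw -12.84 shift [ 2.5 -0.5 -1.2] turn -0.0017 F [-0.   0.2  0.5] open 0.342 q [ 0.46  0.97  0.07  1.64 -0.12  0.53  0.37] down [ 6.e-04 -6.e-04 -1.e+00]
```

Emit:
carry_out(targets="0 2 0 -1 0;0 0 0 0 0;0 0 0 0 0;0 0 0 0 0;0 0 0 0 0;0 0 0 0 0", force=25)

```text
clock: 4.78
tool_pos: [0.5393, -0.342, 0.2076]
eef_rot: [-0.552, -0.442, 0.553, -0.44]
contact_force: [-4.7, 1.7, 5.5]
opening: 0.097
```

Run:
```python
from h import *
togo(BAR+[0,0,.149],A)
```

```text
t 4.78 tcp [ 0.5393 -0.342   0.2076] yaw -12.83 shift [0.6 1.  0.2] turn -0.0015 F [-4.7  1.7  5.5] open 0.097 q [ 0.45  0.97  0.07  1.65 -0.12  0.53  0.37] down [-0.0033  0.0013 -1.    ]
```

The opening holds at 0.097, so the bar is gripped. Next I'll pull the drawer.

Emit:
carry_out(targets="0 0 -4 0 0;0 0 -8 0 0;0 0 -12 0 0;0 0 -15 0 0;0 0 -15 0 0;0 0 -15 0 0;0 0 -15 0 0;0 0 -15 0 0;0 0 -14 0 0;0 0 -12 0 0;0 0 -8 0 0;0 0 -4 0 0;0 0 0 0 0;0 0 0 0 0")

```text
clock: 5.95
tool_pos: [0.4065, -0.312, 0.2075]
eef_rot: [-0.553, -0.441, 0.553, -0.441]
contact_force: [-1.1, -0.5, 8.5]
opening: 0.101
```

Run:
```python
from h import *
togo(BAR+[0,0,.149]-.14*EX,A)
p,d=eyes.snapshot("top"); cv2.imwrite("pics/top2.png",p)
```

```text
t 5.95 tcp [ 0.4065 -0.312   0.2075] yaw -12.84 shift [ 0.5 -2.9  0.2] turn -0.0017 F [-1.1 -0.5  8.5] open 0.101 q [ 0.55  0.89  0.03  2.04 -0.1   0.22  0.44] down [-6.e-04 -0.e+00 -1.e+00]
```

View pics/top2.png

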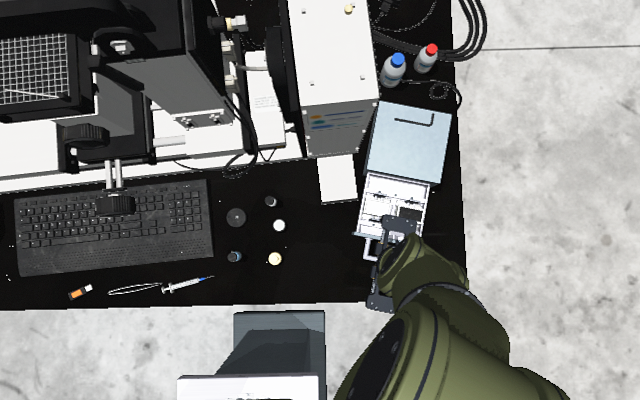

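The top view shows the drawer open, with the empty nest at about (380,195) on the left and the dark plate at about (408,210) on the right. Measured travel is 136 mm, so I'll pull a few millimetres more, to the stop.

Emit:
carry_out(targets="0 0 -3 0 0;0 0 -3 0 0;0 0 -2 0 0;0 0 0 0 0;0 0 0 0 0")

```text
clock: 6.42
tool_pos: [0.4013, -0.3106, 0.2075]
eef_rot: [0.553, 0.44, -0.552, 0.443]
contact_force: [4.7, -1.3, 4.9]
opening: 0.101
```

Run:
```python
from h import *
togo(BAR+[0,0,.149]-.14*EX,A)
```

```text
t 6.42 tcp [ 0.4013 -0.3106  0.2075] yaw -12.75 shift [0.5 2.5 0.3] turn -0.0002 F [ 4.7 -1.3  4.9] open 0.101 q [ 0.55  0.88  0.02  2.06 -0.1   0.2   0.44] down [ 0.0051 -0.0025 -1.    ]
```

Emit:
carry_out(targets="0 0 -4 0 0;0 0 -4 0 0;0 0 0 0 0;0 0 0 0 0")

```text
clock: 6.75
tool_pos: [0.3991, -0.3098, 0.2076]
eef_rot: [0.555, 0.436, -0.548, 0.449]
contact_force: [17.1, -2.6, -4.1]
opening: 0.1
```

Run:
```python
from h import *
togo(BAR+[0,0,.149]-.14*EX,A)
```

```text
t 6.75 tcp [ 0.3991 -0.3098  0.2076] yaw -12.56 shift [0.7 4.8 0.7] turn 0.0031 F [17.1 -2.6 -4.1] open 0.1 q [ 0.56  0.88  0.02  2.07 -0.09  0.17  0.44] down [ 0.0186 -0.0079 -0.9998]
```

It is at the stop (17 N). I'll relax the pull, release, rise and look.

Emit:
carry_out(targets="0.1 0 5 0 0;0.2 0 3 0 0;0.34 0 0 0 0;0.34 0 0 0 0;0.34 0 0 0 0;0.34 -15 0 0 0;0.34 -30 0 0 0;0.34 -35 0 0 0;0.34 -30 0 0 0;0.34 -10 0 0 0;0.34 0 0 0 0")

```text
clock: 7.67
tool_pos: [0.3989, -0.3104, 0.3292]
eef_rot: [0.553, 0.44, -0.553, 0.442]
contact_force: [-0.4, -0.1, -0.0]
opening: 0.338
```

Run:
```python
from h import *
togo(BAR+[0,0,.149]-.14*EX,A)
for n in("scene","top"):
    p,d=eyes.snapshot(n); cv2.imwrite(f"pics/{n}3.png",p); np.save(f"pics/{n}3.npy",d)
```

```text
t 7.67 tcp [ 0.3989 -0.3104  0.3292] yaw -12.86 shift [122.2   4.5  -0.2] turn -0.002 F [-0.4 -0.1 -0. ] open 0.338 q [ 0.53  0.66  0.07  2.01 -0.09  0.48  0.43] down [ 0.0026 -0.0021 -1.    ]
```

View pics/scene3.png

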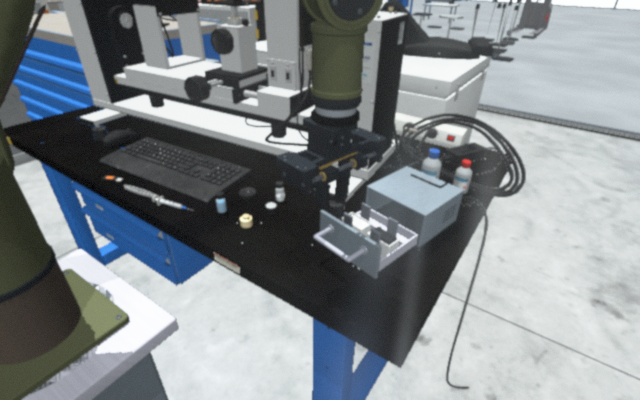

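View pics/top3.png

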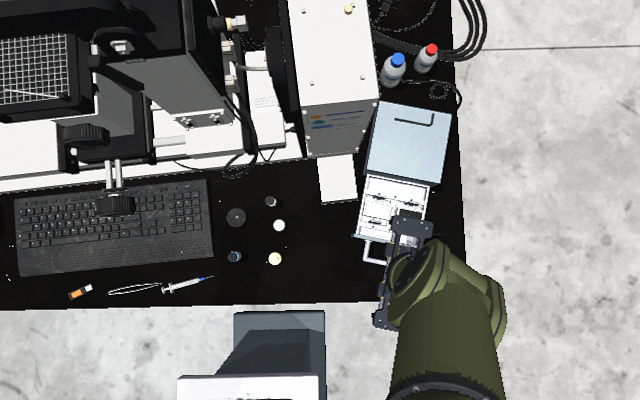

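The arm still hides the cassettes: the drawer in the scene view is at about (365,235). I'll move the arm left to clear the view.

Emit:
carry_out(targets="1 0 0 -20 0;1 0 0 -38 0;1 0 0 -38 0;1 0 0 -38 0;1 0 0 -38 0;1 0 0 -20 0;1 0 0 0 0")

```text
clock: 8.35
tool_pos: [0.4422, -0.1176, 0.3251]
eef_rot: [-0.55, -0.446, 0.551, -0.442]
contact_force: [-0.8, 0.1, -0.2]
opening: 0.845
```

Run:
```python
from h import *
togo(BAR+[0,0,.149]-.14*EX,A)
for n,(a,b,c,d2) in {"top":(90,280,330,470),"scene":(150,290,290,480)}.items():
    p,d=eyes.snapshot(n); cv2.imwrite(f"pics/{n}4.png",p); np.save(f"pics/{n}4.npy",d)
    cv2.imwrite(f"pics/{n}4c.png",cv2.resize(p[a:b,c:d2],None,fx=3 if n=="top" else 4,fy=3 if n=="top" else 4,interpolation=cv2.INTER_CUBIC))
```

```text
t 8.35 tcp [ 0.4422 -0.1176  0.3251] yaw -12.28 shift [117.5   4.2 198.1] turn 0.008 F [-0.8  0.1 -0.2] open 0.845 q [ 0.09  0.63  0.11  2.14 -0.18  0.39  0.13] down [-0.0041  0.0038 -1.    ]
```

View pics/scene4c.png

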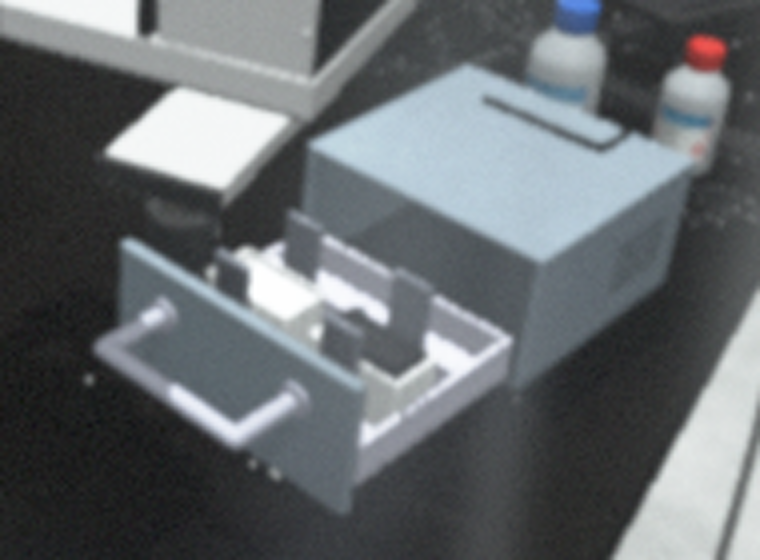

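View pics/top4c.png

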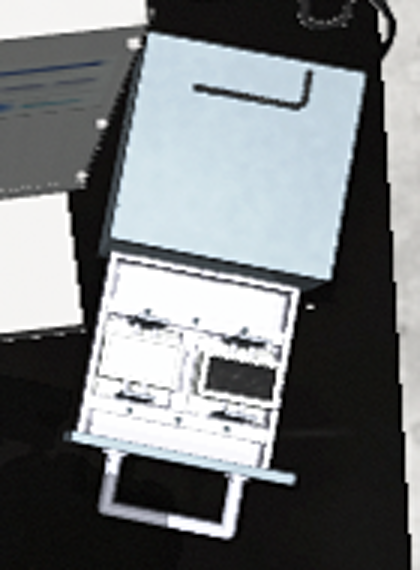

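Scene crop: the loaded cassette with its dark plate is on the right side, at about (385,345), between grey catches at (343,340) and (410,300). The empty one is on the left. Next I'll measure it.

Run:
```python
from h import *
O=BAR-.14*EX   # expected open bar
print("expected grip",O+.112*EX-.037*EY)
for n in("top","scene"):
    p=cv2.imread(f"pics/{n}4.png").astype(int); W=cloud(n,np.load(f"pics/{n}4.npy"))
    g=p.sum(-1)/3
    s=np.stack([(W-O)@EX,(W-O)@EY,W[...,2]],-1)*1000
    sx,sy,z=s[...,0],s[...,1],s[...,2]
    def rep(t,m):
        q=s[m]
        if len(q): print(n,t,len(q),"x",np.percentile(q[:,0],[2,50,98]).round(1),"y",np.percentile(q[:,1],[2,50,98]).round(1),"z",np.percentile(q[:,2],[2,50,98]).round(1))
    rep("bar",(abs(sx)<15)&(abs(sy)<60)&(z>48)&(z<72))
    rep("barcore",(abs(sx)<15)&(abs(sy)<30)&(z>48)&(z<72))
    rep("paneltop",(sx>30)&(sx<65)&(abs(sy)<90)&(z>80)&(z<95))
    rep("plate",(sx>85)&(sx<140)&(sy<-5)&(sy>-70)&(z>48)&(z<75)&(g<70))
    rep("frontcatch",(sx>70)&(sx<92)&(sy<-5)&(sy>-70)&(z>64)&(z<85))
    rep("rearcatch",(sx>130)&(sx<155)&(sy<-5)&(sy>-70)&(z>64)&(z<85))
    rep("Efrontcatch",(sx>70)&(sx<92)&(sy>5)&(sy<70)&(z>64)&(z<85))
    rep("Erearcatch",(sx>130)&(sx<155)&(sy>5)&(sy<70)&(z>64)&(z<85))
    rep("cabtop front",(sx>170)&(sx<230)&(abs(sy)<60)&(z>84)&(z<92))
```

```text
expected grip [ 0.50472983 -0.37231433  0.058     ]
top bar 247 x [-3.8  1.8 13.6] y [-48.   -0.9  48.4] z [57.7 61.8 65.3]
top barcore 126 x [-3.7  0.9  5.6] y [-29.1  -0.8  28.1] z [58.1 61.7 65.6]
top paneltop 281 x [43.  46.7 50.5] y [-76.5  -0.4  75.9] z [81.4 84.5 87.7]
top plate 239 x [102.4 114.1 139. ] y [-60.8 -36.9 -13.8] z [51.  54.9 65.8]
top frontcatch 27 x [82.1 84.2 86.3] y [-48.3 -37.7 -25.7] z [69.6 76.  79.6]
top rearcatch 30 x [138.7 140.3 142.7] y [-46.6 -34.7 -25.3] z [65.2 76.9 80.9]
top Efrontcatch 27 x [82.  83.7 86.2] y [26.1 38.5 48.7] z [67.5 77.8 79.8]
top Erearcatch 28 x [138.5 139.8 142.1] y [25.8 37.  48.4] z [65.1 77.5 80. ]
top cabtop front 1004 x [191.1 210.3 229.2] y [-57.6  -0.4  57.2] z [85.1 88.  90.9]
scene bar 291 x [-7.  -3.3 13.5] y [-50.4  -8.5  44.8] z [55.1 61.  63.4]
scene barcore 138 x [-7.  -4.6  0.9] y [-28.2   0.3  29.3] z [55.3 61.  63.3]
scene paneltop 285 x [39.4 41.9 47.6] y [-78.5  -9.4  72.7] z [80.2 83.8 85.6]
scene frontcatch 69 x [78.7 80.4 83.4] y [-49.8 -39.4 -28.4] z [64.7 71.9 78.3]
scene rearcatch 67 x [135.  136.5 139. ] y [-49.6 -39.2 -27.3] z [64.9 72.1 78. ]
scene Efrontcatch 60 x [78.6 80.5 83.6] y [23.6 34.9 46.3] z [64.6 72.6 78.2]
scene Erearcatch 58 x [135.1 136.7 139.3] y [23.9 33.8 46.3] z [64.3 71.7 78.4]
scene cabtop front 583 x [187.7 207.3 229. ] y [-57.8  -4.5  57.3] z [85.2 87.4 88.8]
```

Emit:
carry_out(targets="0.82 0 0 20 0.008;0.82 0 0 38 0;0.82 0 0 38 0;0.82 0 2 38 0;0.82 0 10 38 0;0.82 0 20 34 0;0.82 0 30 20 0;0.82 0 30 8 0;0.82 0 16 0 0;0.82 0 5 0 0;0.82 0 0 0 0;0.82 0 0 0 0;0.82 0 0 0 0")

```text
clock: 9.53
tool_pos: [0.4964, -0.3766, 0.3265]
eef_rot: [-0.554, -0.439, 0.555, -0.438]
contact_force: [0.5, -0.5, -0.3]
opening: 0.817
```

```bash
cat >> h.py <<'E'
G=BAR-.14*EX+.1115*EX-.0375*EY; G[2]=.209
E
python3 - <<'E'
from h import *
togo(G,A)
E
```

```text
t 9.53 tcp [ 0.4964 -0.3766  0.3265] yaw -13.33 shift [117.5   7.   -5.5] turn -0.0104 F [ 0.5 -0.5 -0.3] open 0.817 q [ 0.53  0.78  0.08  1.65 -0.08  0.71  0.42] down [-0.0027  0.001  -1.    ]
```

Emit:
carry_out(targets="0.82 0 7 -5.5 -0.0104;0.82 20 0 0 0;0.82 30 0 0 0;0.82 20 0 0 0;0.82 0 0 0 0;0.82 0 0 0 0;0.82 0 0 0 0")

```text
clock: 10.12
tool_pos: [0.5068, -0.3729, 0.2582]
eef_rot: [0.552, 0.441, -0.552, 0.442]
contact_force: [0.6, -1.5, 0.6]
opening: 0.821
```

Run:
```python
from h import *
togo(G,A)
p,d=eyes.snapshot("scene")
cv2.imwrite("pics/scene5c.png",cv2.resize(p[140:290,290:480],None,fx=4,fy=4,interpolation=cv2.INTER_CUBIC))
```

```text
t 10.12 tcp [ 0.5068 -0.3729  0.2582] yaw -12.65 shift [49.2 -2.7  0.3] turn 0.0015 F [ 0.6 -1.5  0.6] open 0.821 q [ 0.53  0.89  0.06  1.67 -0.09  0.59  0.42] down [ 0.0014 -0.001  -1.    ]
```

View pics/scene5c.png

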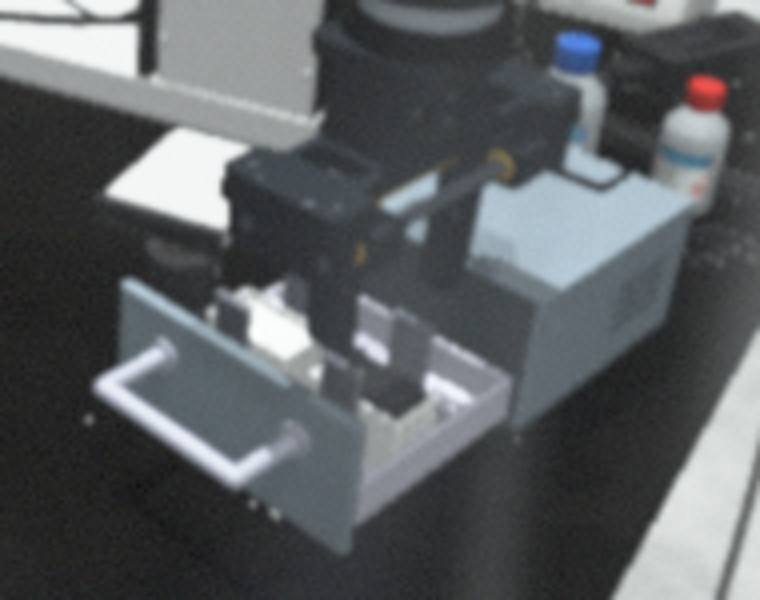

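Run:
```python
from h import *
O=BAR-.14*EX; O[2]=0
_,d=eyes.snapshot("scene"); s=(cloud("scene",d)-O); s=np.stack([s@EX,s@EY,s[...,2]],-1)*1000
t=(np.r_[r.get_state()["tool_pos"]]-O); print("tcp s",(t@EX*1000).round(1),(t@EY*1000).round(1))
for lo,hi in((40,85),(130,180)):
    m=(s[...,0]>lo)&(s[...,0]<hi)&(abs(s[...,1]+37)<30)&(s[...,2]>96)&(s[...,2]<125)
    q=s[m];print(len(q),np.percentile(q,[2,10,50,90,98],axis=0).round(1).tolist())
```

```text
tcp s 114.3 -37.4
151 [[61.7, -47.9, 96.9], [62.5, -47.2, 99.5], [64.3, -42.6, 110.9], [75.2, -29.7, 122.0], [77.6, -27.4, 124.2]]
151 [[149.7, -47.7, 96.5], [150.4, -47.1, 98.8], [152.3, -41.7, 111.3], [160.9, -31.1, 121.9], [164.8, -28.5, 124.6]]
```

Camera and state agree: the fingers are centred sideways and about 3 mm too far back. I'll correct that and descend slowly.

Emit:
carry_out(targets="0.82 0 -3 -1 0;0.82 0 0 0 0;0.82 10 0 0 0;0.82 12 0 0 0;0.82 12 0 0 0;0.82 10 0 0 0;0.82 5 0 0 0;0.82 0 0 0 0;0.82 0 0 0 0")

```text
clock: 10.97
tool_pos: [0.5035, -0.3712, 0.2073]
eef_rot: [-0.552, -0.442, 0.552, -0.441]
contact_force: [-0.5, 0.8, -0.1]
opening: 0.82
```

Run:
```python
from h import *
togo(G,A)
```

```text
t 10.97 tcp [ 0.5035 -0.3712  0.2073] yaw -12.67 shift [-1.7  1.   1.4] turn 0.0012 F [-0.5  0.8 -0.1] open 0.82 q [ 0.53  0.96  0.05  1.69 -0.09  0.49  0.42] down [-9.e-04  6.e-04 -1.e+00]
```

Emit:
carry_out(targets="0.8 0 1 1.4 0;0.72 0 0 0 0;0.66 0 0 0 0;0.6 0 0 0 0;0.5 0 0 0 0;0.4 0 0 0 0;0.4 0 0 0 0;0.4 0 0 0 0;0.4 0 0 0 0", force=30)

```text
clock: 11.72
tool_pos: [0.5046, -0.3732, 0.209]
eef_rot: [0.552, 0.441, -0.552, 0.442]
contact_force: [-1.0, 0.3, 6.3]
opening: 0.496
```

Run:
```python
from h import *
togo(G,A)
```

```text
t 11.72 tcp [ 0.5046 -0.3732  0.209 ] yaw -12.67 shift [ 0.  -0.6 -0.4] turn 0.0012 F [-1.   0.3  6.3] open 0.496 q [ 0.53  0.96  0.05  1.69 -0.09  0.5   0.42] down [ 0.0014 -0.0012 -1.    ]
```

The opening is 43.6 mm, and after the 1.5 mm read-low seen on the bar that means both catches are fully in. I'll lift gently.

Emit:
carry_out(targets="0.4 -2 0 0 0;0.4 -3 0 0 0;0.4 -4 0 0 0;0.4 -4 0 0 0;0.4 0 0 0 0")

```text
clock: 12.13
tool_pos: [0.5045, -0.3728, 0.2217]
eef_rot: [0.552, 0.441, -0.552, 0.442]
contact_force: [0.6, 0.3, -2.9]
opening: 0.5
```

Run:
```python
from h import *
togo(G,A)
```

```text
t 12.13 tcp [ 0.5045 -0.3728  0.2217] yaw -12.66 shift [12.7 -0.4 -0. ] turn 0.0013 F [ 0.6  0.3 -2.9] open 0.5 q [ 0.53  0.94  0.06  1.69 -0.09  0.52  0.42] down [ 9.e-04 -4.e-04 -1.e+00]
```

The force is only about the cassette's weight (−2.9 N), so it is free. I'll lift to about 15 cm.

Emit:
carry_out(targets="0.4 -6 0 0 0;0.4 -10 0 0 0;0.4 -12 0 0 0;0.4 -14 0 0 0;0.4 -15 0 0 0;0.4 -15 0 0 0;0.4 -15 0 0 0;0.4 -15 0 0 0;0.4 -14 0 0 0;0.4 -10 0 0 0;0.4 -6 0 0 0;0.4 -3 0 0 0;0.4 0 0 0 0;0.4 0 0 0 0;0.4 0 0 0 0;0.4 0 0 0 0;0.4 0 0 0 0;0.4 0 0 0 0")

```text
clock: 13.63
tool_pos: [0.5042, -0.3727, 0.3555]
eef_rot: [-0.552, -0.442, 0.552, -0.441]
contact_force: [-0.4, -0.7, -1.7]
opening: 0.496
```

Run:
```python
from h import *
togo(G,A)
p,d=eyes.snapshot("scene"); cv2.imwrite("pics/scene6.png",p)
cv2.imwrite("pics/scene6c.png",cv2.resize(p[90:290,270:480],None,fx=3,fy=3,interpolation=cv2.INTER_CUBIC))
O=BAR-.14*EX;O[2]=0
s=cloud("scene",d)-O; s=np.stack([s@EX,s@EY,s[...,2]],-1)*1000
for t,m in {"panel":(s[...,0]>20)&(s[...,0]<65)&(abs(s[...,1])<90)&(s[...,2]>80)&(s[...,2]<95),"Efront":(s[...,0]>70)&(s[...,0]<92)&(s[...,1]>5)&(s[...,1]<70)&(s[...,2]>64)&(s[...,2]<85),"Erear":(s[...,0]>130)&(s[...,0]<155)&(s[...,1]>5)&(s[...,1]<70)&(s[...,2]>64)&(s[...,2]<85)}.items():
    print(t,m.sum(),np.percentile(s[m],[2,50,98],axis=0).round(1).tolist())
p,d=eyes.snapshot("top"); cv2.imwrite("pics/top6.png",p)
```

```text
t 13.63 tcp [ 0.5042 -0.3727  0.3555] yaw -12.67 shift [1.465e+02 0.000e+00 1.000e-01] turn 0.0013 F [-0.4 -0.7 -1.7] open 0.496 q [ 0.52  0.75  0.08  1.62 -0.08  0.78  0.41] down [-7.e-04  5.e-04 -1.e+00]
panel 283 [[40.8, -79.2, 80.3], [43.6, -9.3, 83.8], [49.4, 74.3, 85.7]]
Efront 61 [[80.7, 23.4, 64.1], [82.3, 33.9, 71.5], [84.5, 46.1, 78.0]]
Erear 56 [[136.3, 23.7, 64.8], [138.6, 35.7, 72.2], [141.2, 47.6, 77.8]]
```

View pics/scene6c.png

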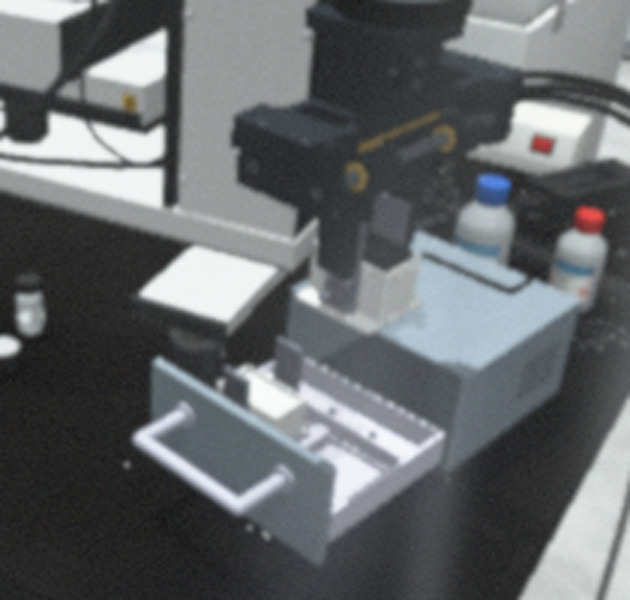

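View pics/top6.png

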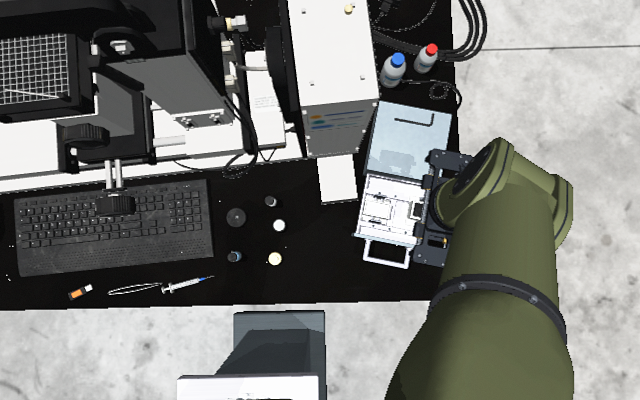

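The scene crop shows the loaded cassette hanging level in the fingers at about (370,280). The empty one is still seated at (265,395) and the drawer is open. The top view shows the bench items where they were. I'll check that it is still, then hand in.

Run:
```python
from h import *
s=r.get_state(); print(abs(s["qd"]).max())
_,d=eyes.snapshot("scene");s=cloud("scene",d); O=BAR-.14*EX;O[2]=0
q=s-O;q=np.stack([q@EX,q@EY,q[...,2]],-1)*1000
m=(abs(q[...,1]+37)<32)&(q[...,0]>70)&(q[...,0]<150)&(q[...,2]>150)&(q[...,2]<180)
print(m.sum(),"foot z",np.percentile(q[m][:,2],[1,5,50]))
# level: fit plane of foot flange top (z band)
togo(G,A); print(r.finish_job())
```

```text
0.0020182807127070122
449 foot z [158.32135188 159.77223559 167.69751338]
t 13.78 tcp [ 0.5043 -0.3728  0.3558] yaw -12.67 shift [ 1.468e+02 -1.000e-01 -0.000e+00] turn 0.0012 F [-0.2 -1.  -1.9] open 0.493 q [ 0.52  0.75  0.08  1.62 -0.08  0.78  0.41] down [-3.e-04  2.e-04 -1.e+00]
the job is handed in; nothing more can be done
None
```

I pulled the drawer to its stop, unclipped the loaded cassette (the right-hand one) by its two catches, and lifted it straight up. I handed the job in at 13.8 s with the cassette still held.

- **Drawer:** the pull met a firm stop at 17 N. In the last picture the drawer sat about 2 mm further in than just after I opened it. It is still open by about 138 mm, and I did not correct it.
- **Cassette:** it is held about 147 mm above its seat by the arm's reading, and its underside measures about 158 mm above the bench. The grip is 30 N at a 43.6 mm opening, so both catches read fully in. The force on the wrist is about the cassette's weight, −1.9 N.
- **Level and still:** the tool points straight down to within 0.001 rad, and joint speeds are no more than 0.002 rad/s. I judged the cassette itself level from the picture only and did not measure its tilt.
- **Everything else:** the empty cassette is still seated, its catches at their usual height. The other bench items look unmoved in the top view.

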